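Put the kitchen things back in their holders

ROBOT

A 6-joint arm with a two-finger parallel gripper is mounted at the origin on a cart in front of the work surface, level with it; the furniture and walls round the work are solid. World frame = base frame: x ahead of the robot, y to its left, z up, the work surface at z = 0. Lengths are in m, angles in rad, forces in N, time in s.
With the tool pointing down it reaches from about 0.25 to 0.775 m from the base axis. Payload 4 kg.
Tool frame: the origin (TCP) lies on the centre line of the jaws, within the pads' length; the fingertips stand 17 mm ahead of it and the grasp point (between the pads) lies 2 mm behind it; z points along the fingers, y is the line along which they close (so a half turn about z gives the same grasp; the last joint's range is limited). The gripper opens to 94 mm and grips with 3 to 60 N. Pads are 16 mm wide; open, the fingers measure 119 mm over their backs; the gripper's body (75 mm by 177 mm) begins 78 mm behind the grasp point.
Start: joints at [-1.318, 0.087, 1.371, -0, 1.684, -0.103], TCP at [0.192, -0.516, 0.223] pointing down, gripper open.
Joint ranges: [-3.1, 3.1], [-0.76, 2.03], [0.27, 2.55], [-1.08, 4.22], [0.17, 2.65], [-2.57, 2.57]. Speed limits (rad/s): [2.79, 2.79, 3.14, 3.14, 3.14, 3.14].

INTERFACE

Orientations are given as [roll, pitch, yaw] about the fixed x, y, z axes, in that order (R = Rz(yaw) Ry(pitch) Rx(roll)).
In Python, from bench import robot gives the robot as it stands.
- The arm moves only by the tool servo_tool, never from a script. Its argument "plan" is a list of rows, each a list of 7 numbers: the shift along the tool's x, y, z normalised to -1 to 1, where 1 is 0.1 m, then the turn, a rotation vector about the tool's x, y, z normalised to -1 to 1, where 1 is pi/2 rad, then the finger opening in mm, from 0 to 94. In form: [[x, y, z, ax, ay, az, gripper], ...]. A call has 1 to 12 rows; each row is the pose to reach, as a shift and turn from the pose commanded when the call began, along the tool's axes at that moment; what a row does not reach only later rows make up. A row lasts 1/12 s, in which the tool goes at most 41.7 mm and 7.16 degrees, less where a joint would pass 70% of its speed; a pose out of reach is approached as far as the arm can. A call with a number of a shift or a turn outside -1 to 1 is refused whole. A call with a gripper value outside its range is refused whole. The fingers move at their own pace and stop on an object; the grip force is fixed at half the most. Time passes only in rows, so rows that repeat a pose let the fingers close. It gives the time, the measured TCP pose, the force, the opening and the grip force at its end, in the units of the state.
- robot.get_obs(): the state, without advancing time (a new reading comes with each control period).
- robot.snapshot(name): name is "scene" or "side" or "wrist"; returns the picture (480x640x3 uint8, red, green, blue); there is no depth.
- robot.camera_params(name): a dict with "camera_matrix" (3x3 intrinsics, pixels), "rvec" (rotation vector, rad) and "tvec" (3), from world to camera coordinates, as OpenCV has them; the wrist camera has in their place "tool_from_camera" (4x4, takes a point from camera to tool coordinates, whose origin is the TCP and whose axes are the flange's). Camera axes: x right, y down, z forward; pixel columns grow to the right and rows downward; lengths in m; the calibration is good to about 2 mm. A picture is of the moment at which its call begins: read the wrist's pose just before it. camera_params takes no time and is no camera call.
- robot.close_job(): hands the job in; it is judged then, once.
Trained networks look in the newest picture that a camera, given by its name, has taken for a name from the list of things; names that differ only in an ending like _2 or _b are one class to them, and where a whole thing is asked for, a point or a joint stands for the part that bears it (a point fixed in the world has none). Each returns a list of dicts, best first, with "conf" (0 to 1); they miss things now and then, are a little off and sometimes report something else, mostly with a low value. They report only what shows in the picture. A call takes as long as a camera call. They do not tell look-alikes from the thing itself.
- robot.find_in(thing, camera): "extent" ([centre column, centre row, width, height] in pixels, round what is visible of it).
The state is a dict: "time": time; "joint_positions": joint angles; "qvel": joint speeds; "joint_torque": joint torques, N m; "tool_pos": TCP position; "ee_rot": TCP orientation; "wrist_force": force on the tool from outside, world axes, zero at the start; "wrist_torque": the same for the moment, N m; "width": finger opening in m; "finger_force": force on a finger pad.
Only numpy, scipy, OpenCV 4.12 (cv2) and the standard library are available. Lean on these libraries where they do the work, as an engineer would, in place of code of your own. Each camera call takes 0.05 s, during which the arm holds its last target. There are 200 camera calls.

TASK

Put the four things that were left along the front of the worktop back, one after another, each into the wooden holder made for it: the jam jar upright in the larger round holder, the salt shaker upright in the smaller round one, the tea carton upright in the rectangular one, and the peeler lying in the long narrow one. Set each down gently on the floor of its holder, do not drop it, and leave the garlic bulb where it is.

Things in the scene. Friction and masses are not known exactly. Their poses are not given: they have to be found in the camera images.
- jam_jar: Closed glass jam jar with a gold lid, round, 62 mm in diameter, 85 mm tall, about 0.28 kg, standing. Origin: centre of its underside; z up.
- salt_shaker: Salt shaker, glass with a grey perforated top, round, 44 mm in diameter up to about 65 mm, narrowing to 34 mm at the top, 90 mm tall, about 0.1 kg, standing. Origin: centre of its underside; z up.
- tea_carton: Closed carton of tea bags, 59 mm along its x, 112 mm along its y, 74 mm tall, about 0.1 kg, standing. Grasp it across its 59 mm. Origin: centre of its underside; z up.
- peeler: Peeler with a thick black handle and a metal blade, 170 mm long along its x, 25 mm wide, 18 mm thick, about 0.08 kg, lying flat. The handle is the -x part, from the -x end to 20 mm past the middle, 25 mm wide and 17 mm thick; the blade at the +x end is 14 mm wide and 6 mm thick; the peeler balances about 25 mm to the -x side of its middle. Origin: centre of its underside (middle of its length); z up.
- jar_tray: Larger round wooden holder, fixed to the worktop: an open shallow well, 76 mm inside diameter, 92 mm outside, rim 16 mm above the worktop, inner floor 6 mm above the worktop. Origin: centre of its underside; z up.
- salt_tray: Smaller round wooden holder, fixed to the worktop: an open shallow well, 58 mm inside diameter, 74 mm outside, rim 16 mm above the worktop, inner floor 6 mm above the worktop. Origin: centre of its underside; z up.
- carton_tray: Rectangular wooden holder, fixed to the worktop: an open shallow box, inside 74 mm along its x and 128 mm along its y, outside 88 x 142 mm, walls 18 mm high, inner floor 7 mm above the worktop. The carton fits either way round, its long side along the holder's long side. Origin: centre of its underside; z up.
- peeler_tray: Long narrow wooden holder, fixed to the worktop: outside 200 mm along its x and 55 mm along its y, inside 186 x 41 mm, walls 13 mm high, inner floor 4 mm above the worktop. The middle 90 mm of both long sides has no wall, only the 4 mm floor, so that fingers can reach the thing held. The peeler fits either way round. Origin: centre of its underside; x along its length, z up.
- garlic: Garlic bulb, 48 x 50 mm, 51 mm tall, standing somewhere in the front row among the things; not to be disturbed. Origin: centre of its underside.
Things that resemble listed ones, but are neither listed nor needed, are in the scene too. What is shaped like the salt_shaker but orange or pink is not meant.

How it is judged:
By the outcome, as a careful person would: the job done as asked, in the order asked, and still so for the second after the job is handed in, with the robot touching nothing.
It also fails if it takes over 109 s, if anything falls off the work surface, if the arm or the gripper's body presses on something with over 40 N, if the wrist force passes 120 N, or if a joint passes its speed limit or range.

## Working session

There is one attempt and no reset: what is moved stays moved. The work goes in short steps, Python scripts to look and compute and a tool call to move; the robot and the scene stay as the last step left them, time stands still between calls to the robot, and variables do not carry over. Pictures are saved under pics/ and viewed, at most 17 in all, crops included, and the job is handed in when it is done.

Besides the shell and the picture viewer there is one more tool, called after "Call:" by a JSON object that holds its "api" and its "payload", one argument or row to a line. servo_tool: Moves the arm, as the interface text tells. Scaled input: -1 to 1 covers 0.1 m each way for a shift and pi/2 rad each way for a turn. Its arguments: {"type":"object","properties":{"plan":{"type":"array","items":{"type":"array","items":{"type":"number"}}}},"required":["plan"]}

```bash
ls; mkdir -p pics; python3 - <<'E'
from bench import robot
import cv2,numpy as np
for c in ["scene","side"]:
    im=robot.snapshot(c); cv2.imwrite(f"pics/{c}0.png",im[:,:,::-1])
    p=robot.camera_params(c); print(c,{k:np.round(v,4).tolist() for k,v in p.items()})
    for t in ["jam_jar","salt_shaker","tea_carton","peeler","jar_tray","salt_tray","carton_tray","peeler_tray","garlic"]:
        print(t,[(np.round(d["extent"]).tolist(),round(d["conf"],2)) for d in robot.find_in(t,c)])
print({k:np.round(v,4).tolist() for k,v in robot.camera_params("wrist").items()})
print(robot.get_obs())
E
```

```text
pics
scene {'camera_matrix': [[621.6938, 0.0, 306.7851], [0.0, 621.6938, 233.6639], [0.0, 0.0, 1.0]], 'rvec': [1.8298, -1.0419, 0.6452], 'tvec': [-0.2518, 0.2816, 1.1052]}
jam_jar [([249.0, 252.0, 22.0, 46.0], 0.65)]
salt_shaker [([294.0, 254.0, 21.0, 37.0], 0.97), ([329.0, 220.0, 21.0, 34.0], 0.77)]
tea_carton [([461.0, 322.0, 68.0, 57.0], 0.72), ([317.0, 246.0, 31.0, 22.0], 0.23)]
peeler [([310.0, 289.0, 33.0, 39.0], 0.83)]
jar_tray []
salt_tray [([317.0, 246.0, 32.0, 22.0], 0.87)]
carton_tray [([276.0, 233.0, 60.0, 29.0], 0.85)]
peeler_tray [([246.0, 218.0, 14.0, 18.0], 0.72)]
garlic [([382.0, 305.0, 20.0, 20.0], 0.83)]
side {'camera_matrix': [[623.0646, 0.0, 310.3987], [0.0, 623.0646, 238.1381], [0.0, 0.0, 1.0]], 'rvec': [2.2321, -0.2783, 0.1032], 'tvec': [-0.5397, 0.1647, 1.6017]}
jam_jar [([255.0, 234.0, 27.0, 35.0], 0.69)]
salt_shaker [([248.0, 201.0, 17.0, 30.0], 0.77), ([282.0, 250.0, 15.0, 30.0], 0.59), ([356.0, 234.0, 15.0, 29.0], 0.59)]
tea_carton [([294.0, 384.0, 48.0, 71.0], 0.96)]
peeler [([267.0, 283.0, 61.0, 20.0], 0.58)]
jar_tray [([272.0, 176.0, 28.0, 20.0], 0.8)]

[... 442 characters left out ...]
joint_positions': array([-1.31811710e+00,  8.71874812e-02,  1.37064878e+00, -4.12438273e-06,
        1.68361092e+00, -1.03129993e-01]), 'qvel': array([-8.90676462e-05, -1.15365959e-03,  1.40704765e-03,  1.11646352e-03,
        2.05106731e-03,  6.52144616e-06]), 'joint_torque': array([ 9.99989643e-04, -3.40049136e+01, -3.02604210e+01,  7.19580939e-02,
        2.35749845e-02,  3.05517169e-06]), 'tool_pos': array([ 0.19157879, -0.51558917,  0.22253874]), 'ee_rot': array([3.14144838e+00, 1.90516691e-05, 3.55808751e-01]), 'wrist_force': array([-0.34615761, -0.99422674, -0.66013959]), 'wrist_torque': array([-0.01840375, -0.03754564,  0.03560364]), 'finger_force': 0.0, 'width': 0.09416688315644714}
```

View pics/scene0.png

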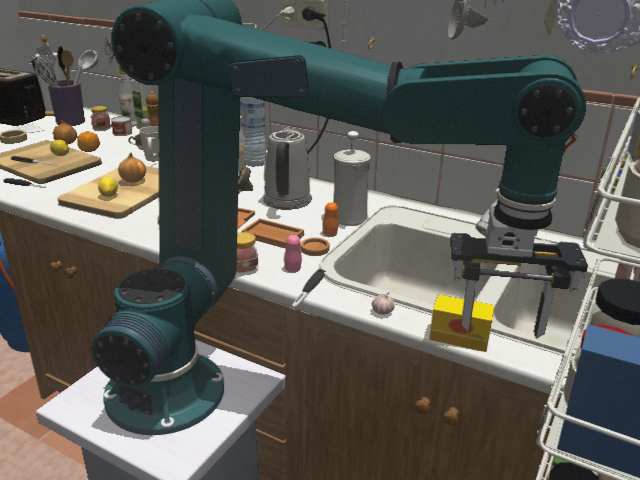

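View pics/side0.png

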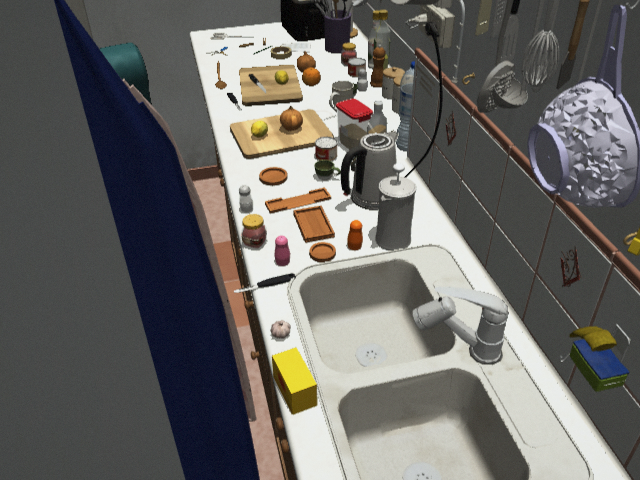

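The side view shows the row front to back: real grey-topped shaker (246,197), jar (254,231), pink shaker (282,250), peeler (267,283), garlic (281,329), carton (294,380). The trays are: jar (272,176), peeler (297,202), carton (314,226) and salt (322,252). The orange shaker is at (356,234).

```bash
cat > h.py <<'E'
from bench import robot
import cv2,numpy as np
from scipy.spatial.transform import Rotation as R
def cam(c,obs=None):
    p=robot.camera_params(c);K=np.array(p["camera_matrix"])
    if c=="wrist":
        o=obs or robot.get_obs();T=np.eye(4);T[:3,:3]=R.from_euler("xyz",o["ee_rot"]).as_matrix();T[:3,3]=o["tool_pos"]
        T=T@np.array(p["tool_from_camera"]);return K,T[:3,:3],T[:3,3]
    Rm=cv2.Rodrigues(np.array(p["rvec"]))[0].T
    return K,Rm,-Rm@np.array(p["tvec"]).ravel()
def back(px,z,C):
    K,Rm,t=C;px=np.atleast_2d(px).astype(float)
    d=np.c_[px,np.ones(len(px))]@np.linalg.inv(K).T@Rm.T
    return t+d*((z-t[2])/d[:,2])[:,None]
def proj(P,C):
    K,Rm,t=C;q=(np.atleast_2d(P)-t)@Rm@K.T
    return q[:,:2]/q[:,2:]
E
python3 - <<'E'
from h import *
S=cam("side");C=cam("scene")
for n,px,z in [("jar",(255,234),.042),("salt",(246,198),.045),("pink",(282,250),.045),("orange",(356,234),.045),("carton",(294,384),.037),("peeler",(267,283),.009),("garlic",(281,330),.025),("jart",(272,176),.012),("saltt",(322,252),.012),("cartt",(314,226),.012),("peelt",(297,202),.008)]:
    print(n,np.round(back(px,z,S)[0],3))
print("scene jar",back((249,252),.042,C),"carton",back((461,322),.037,C),"garlic",back((382,305),.025,C),"saltt",back((317,246),.012,C))
# carton top corners in side image & peeler, trays
im=cv2.imread("pics/side0.png");hsv=cv2.cvtColor(im,cv2.COLOR_BGR2HSV)
y=cv2.inRange(hsv,(20,130,120),(35,255,255));y[:320]=0
b=cv2.inRange(hsv,(5,110,60),(18,255,210))
for n,m,z in [("yellow",y,.074),("brown",b,.012)]:
    cs,_=cv2.findContours(m,cv2.RETR_EXTERNAL,cv2.CHAIN_APPROX_NONE)
    for c in cs:
        if cv2.contourArea(c)<150: continue
        x,yy,w,h=cv2.boundingRect(c)
        if yy<150 or x>345: continue
        P=back(c[:,0],z,S)[:,:2]
        r=cv2.minAreaRect((P*1000).astype(np.float32)); print(n,(x,yy,w,h),np.round(r[0],1),np.round(r[1],1),r[2])
E
```

```text
jar [0.427 0.122 0.042]
salt [0.429 0.297 0.045]
pink [0.485 0.03  0.045]
orange [0.697 0.044 0.045]
carton [ 0.421 -0.408  0.037]
peeler [ 0.427 -0.049  0.009]
garlic [ 0.427 -0.236  0.025]
jart [0.535 0.446 0.012]
saltt [0.596 0.032 0.012]
cartt [0.603 0.152 0.012]
peelt [0.583 0.288 0.008]
scene jar [[0.43956541 0.1266722  0.042     ]] carton [[ 0.42674159 -0.39704479  0.037     ]] garlic [[ 0.41854092 -0.22984822  0.025     ]] saltt [[0.59851614 0.03032846 0.012     ]]
yellow (272, 348, 45, 46) [ 423.4 -399.3] [ 57.1 112.3] 9.765917778015137
brown (225, 280, 29, 46) [ 349.4 -103.3] [ 55.4 162.1] 2.3795738220214844
brown (310, 242, 26, 20) [599.8  37.8] [72.9 73.3] 37.808048248291016
brown (214, 241, 26, 40) [338.   67.2] [ 56.3 163.3] 0.44757118821144104
brown (294, 206, 40, 36) [604.  166.9] [ 90.4 156.4] 1.1487915515899658
brown (265, 188, 66, 25) [586.5 293.1] [200.9  63.7] 7.106061935424805
brown (259, 167, 28, 18) [541.5 451.7] [91.7 92.8] 44.92688751220703
brown (189, 167, 33, 13) [326.4 525.1] [102.   63.5] 0.6652776598930359
```

Call:
{"api": "servo_tool", "payload": {
  "plan": [
    [0,0,-0.4,0,0,0,94],
    [0,0,-0.8,0,0,0,94]
  ]
}}

```text
time: 1.17
tool_pos: [0.191, -0.5132, 0.2982]
ee_rot: [-3.13, -0.001, 0.356]
wrist_force: [0.1, -1.1, 1.0]
width: 0.0938
finger_force: 0.0
```

Call:
{"api": "servo_tool", "payload": {
  "plan": [
    [0.1,-0.1,0,0,0,-0.077,94],
    [0.2,-0.2,0,0,0,-0.154,94],
    [0.3,-0.3,0,0,0,-0.231,94],
    [0.4,-0.4,0,0,0,-0.308,94],
    [0.5,-0.5,0,0,0,-0.385,94],
    [0.6,-0.6,0,0,0,-0.462,94],
    [0.7,-0.7,0,0,0,-0.539,94],
    [0.8,-0.8,0,0,0,-0.616,94],
    [0.9,-0.9,0,0,0,-0.693,94],
    [1,-1,0,0,0,-0.773,94],
    [1,-1,0,0,0,-0.773,94]
  ]
}}

```text
time: 2.08
tool_pos: [0.2513, -0.3854, 0.3032]
ee_rot: [3.141, 0.001, 1.574]
wrist_force: [0.3, -0.8, -0.4]
width: 0.0942
finger_force: 0.0
```

Call:
{"api": "servo_tool", "payload": {
  "plan": [
    [0.33,0.12,0,0,0,0,94],
    [0.67,0.24,0,0,0,0,94],
    [1,0.36,0,0,0,0,94]
  ]
}}

```text
time: 2.33
tool_pos: [0.2865, -0.2866, 0.3023]
ee_rot: [-3.141, 0.0, 1.564]
wrist_force: [1.2, -0.2, 0.2]
width: 0.0939
finger_force: 0.0
```

Call:
{"api": "servo_tool", "payload": {
  "plan": [
    [0.33,0.12,0,0,0,0,94],
    [0.67,0.24,0,0,0,0,94],
    [1,0.36,0,0,0,0,94]
  ]
}}

```text
time: 2.58
tool_pos: [0.3228, -0.1861, 0.3027]
ee_rot: [3.141, 0.001, 1.565]
wrist_force: [0.8, 0.1, -0.1]
width: 0.094
finger_force: 0.0
```

Call:
{"api": "servo_tool", "payload": {
  "plan": [
    [0.33,0.12,0,0,0,0,94],
    [0.67,0.24,0,0,0,0,94],
    [1,0.36,0,0,0,0,94]
  ]
}}

```text
time: 2.83
tool_pos: [0.3591, -0.086, 0.3028]
ee_rot: [3.14, 0.001, 1.566]
wrist_force: [0.1, -1.3, 0.6]
width: 0.0941
finger_force: 0.0
```

Call:
{"api": "servo_tool", "payload": {
  "plan": [
    [0.33,0.12,0,0,0,0,94],
    [0.67,0.24,0,0,0,0,94],
    [1,0.36,0,0,0,0,94]
  ]
}}

```text
time: 3.08
tool_pos: [0.3954, 0.0142, 0.3028]
ee_rot: [3.14, 0.001, 1.566]
wrist_force: [1.2, -0.7, 0.4]
width: 0.0941
finger_force: 0.0
```

Call:
{"api": "servo_tool", "payload": {
  "plan": [
    [0.33,0.12,0,0,0,0,94],
    [0.67,0.24,0,0,0,0,94],
    [1,0.36,0,0,0,0,94],
    [1,0.36,0,0,0,0,94],
    [1,0.36,0,0,0,0,94]
  ]
}}

```text
time: 3.5
tool_pos: [0.4313, 0.1137, 0.3019]
ee_rot: [-3.14, 0.001, 1.571]
wrist_force: [-0.1, -1.0, -0.0]
width: 0.0937
finger_force: 0.0
```

```bash
cat >> h.py <<'E'
def look(name,things):
    o=robot.get_obs(); im=robot.snapshot("wrist"); C=cam("wrist",o); cv2.imwrite(f"pics/{name}.png",im[:,:,::-1])
    print(np.round(o["tool_pos"],4),np.round(o["ee_rot"],3),round(o["time"],2))
    for t,z in things:
        print(t,[(np.round(d["extent"]).tolist(),round(d["conf"],2),np.round(back(d["extent"][:2],z,C)[0,:2],3).tolist()) for d in robot.find_in(t,"wrist")])
    return im,C
E
python3 - <<'E'
from h import *
look("w1",[("jam_jar",.042),("salt_shaker",.045),("carton_tray",.012),("salt_tray",.012),("peeler_tray",.008),("jar_tray",.012),("peeler",.009)])
E
```

```text
[0.4313 0.1137 0.3019] [-3.140e+00  1.000e-03  1.571e+00] 3.5
jam_jar [([311.0, 194.0, 68.0, 69.0], 0.95, [0.427, 0.132])]
salt_shaker [([312.0, 30.0, 42.0, 60.0], 0.96, [0.429, 0.297]), ([536.0, 269.0, 68.0, 49.0], 0.85, [0.695, 0.043]), ([361.0, 278.0, 33.0, 50.0], 0.71, [0.487, 0.032])]
carton_tray [([466.0, 155.0, 88.0, 128.0], 0.82, [0.61, 0.173])]
salt_tray [([447.0, 263.0, 60.0, 54.0], 0.62, [0.601, 0.039])]
peeler_tray [([461.0, 40.0, 187.0, 79.0], 0.85, [0.593, 0.297])]
jar_tray []
peeler [([310.0, 320.0, 124.0, 28.0], 0.92, [0.425, -0.043])]
```

View pics/w1.png

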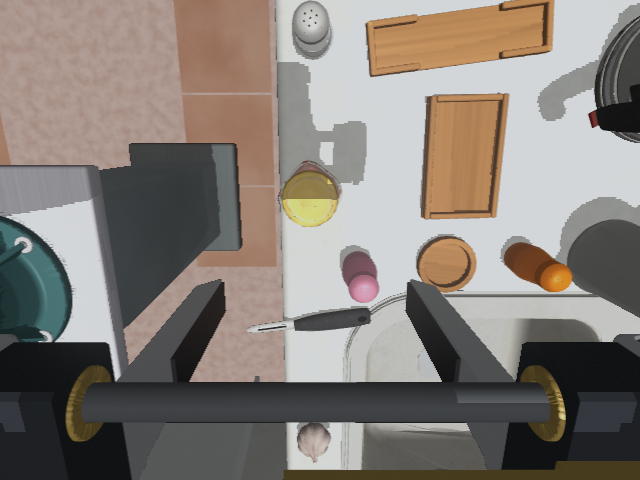

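The wrist view shows the jar lid at (310,198), the salt shaker at (312,28) and the peeler at (310,320) with its handle towards +x. The carton tray is at (466,155), the salt tray at (447,263) and the peeler tray at (461,40).

```bash
cat >> h.py <<'E'
def blob(im,C,lo,hi,z,roi,show=True):
    hsv=cv2.cvtColor(im,cv2.COLOR_RGB2HSV); m=cv2.inRange(hsv,lo,hi); k=np.zeros_like(m); x0,y0,x1,y1=roi; k[y0:y1,x0:x1]=m[y0:y1,x0:x1]
    k=cv2.morphologyEx(k,cv2.MORPH_CLOSE,np.ones((5,5)))
    c=max(cv2.findContours(k,cv2.RETR_EXTERNAL,cv2.CHAIN_APPROX_NONE)[0],key=cv2.contourArea)
    P=(back(c[:,0],z,C)[:,:2]*1000).astype(np.float32)
    r=cv2.minAreaRect(P);e=cv2.minEnclosingCircle(P)
    if show: print(roi,"rect",np.round(r[0],1),np.round(r[1],1),round(r[2],1),"circ",np.round(e[0],1),round(e[1],1))
    return r,e
E
python3 - <<'E'
from h import *
im=cv2.imread("pics/w1.png")[:,:,::-1].copy();C=cam("wrist")
blob(im,C,(20,80,100),(35,255,255),.085,(275,165,345,235))
B=((5,60,60),(20,255,255))
blob(im,C,*B,.018,(420,85,515,225))
blob(im,C,*B,.016,(410,230,480,295))
blob(im,C,*B,.013,(360,0,560,80))
S=cam("side");s=cv2.imread("pics/side0.png")[:,:,::-1].copy()
blob(s,S,(5,110,60),(18,255,210),.016,(255,160,292,190))
blob(s,S,(5,110,60),(18,255,210),.016,(308,240,338,264))
blob(s,S,(15,80,100),(35,255,255),.085,(240,210,270,232))
E
```

```text
(275, 165, 345, 235) rect [426.2 130.8] [56.8 56.1] 26.9 circ [425.7 131.4] 29.2
(420, 85, 515, 225) rect [604.7 167.4] [ 91.6 141.4] 1.2 circ [605.  167.2] 82.9
(410, 230, 480, 295) rect [598.7  37.1] [70.3 76.5] 61.3 circ [598.1  36.2] 38.7
(360, 0, 560, 80) rect [589.7 297.7] [200.6  57. ] 7.1 circ [589.7 296.2] 102.9
(255, 160, 292, 190) rect [540.6 445.6] [91.4 92.4] 44.9 circ [539.3 441.1] 51.6
(308, 240, 338, 264) rect [598.   36.7] [94.7 70.2] 82.1 circ [592.1  41.7] 51.5
(240, 210, 270, 232) rect [423.  127.7] [61.9 58.8] 48.6 circ [420.6 124.9] 35.6
```

Call:
{"api": "servo_tool", "payload": {
  "plan": [
    [0.17,-0.05,0.3,0,0,0,94],
    [0.17,-0.05,0.65,0,0,0,94],
    [0.17,-0.05,1,0,0,0,94]
  ]
}}

```text
time: 4.15
tool_pos: [0.4264, 0.1299, 0.2025]
ee_rot: [3.138, -0.001, 1.57]
wrist_force: [0.1, 0.3, 0.4]
width: 0.0939
finger_force: 0.0
```

Call:
{"api": "servo_tool", "payload": {
  "plan": [
    [0,0,0.35,0,0,0,94],
    [0,0,0.6,0,0,0,94],
    [0,0,0.8,0,0,0,94],
    [0,0,1,0,0,0,94]
  ]
}}

```text
time: 4.48
tool_pos: [0.4253, 0.1293, 0.101]
ee_rot: [-3.141, 0.0, 1.569]
wrist_force: [0.2, 0.6, -0.2]
width: 0.094
finger_force: 0.0
```

Call:
{"api": "servo_tool", "payload": {
  "plan": [
    [0,0,0.2,0,0,0,94],
    [0,0,0.4,0,0,0,94],
    [0,0,0.57,0,0,0,94],
    [0,0,0.57,0,0,0,55],
    [0,0,0.57,0,0,0,55],
    [0,0,0.57,0,0,0,55],
    [0,0,0.57,0,0,0,55],
    [0,0,0.57,0,0,0,55]
  ]
}}

```text
time: 5.15
tool_pos: [0.4265, 0.1298, 0.0469]
ee_rot: [3.14, -0.0, 1.57]
wrist_force: [-1.8, -0.5, 2.1]
width: 0.0704
finger_force: 30.0
```

Call:
{"api": "servo_tool", "payload": {
  "plan": [
    [0,0,0,0,0,0,50],
    [0,0,0,0,0,0,50],
    [0,0,0,0,0,0,50],
    [0,0,0,0,0,0,50]
  ]
}}

```text
time: 5.48
tool_pos: [0.4266, 0.1298, 0.0469]
ee_rot: [3.14, 0.0, 1.57]
wrist_force: [-2.0, -1.4, 6.3]
width: 0.0703
finger_force: 30.0
```

```bash
python3 - <<'E'
from h import *
look("w2",[("jam_jar",.042)])
E
```

```text
[0.4266 0.1298 0.0469] [3.14 0.   1.57] 5.48
jam_jar [([318.0, 298.0, 156.0, 170.0], 0.63, [0.429, 0.134])]
```

View pics/w2.png

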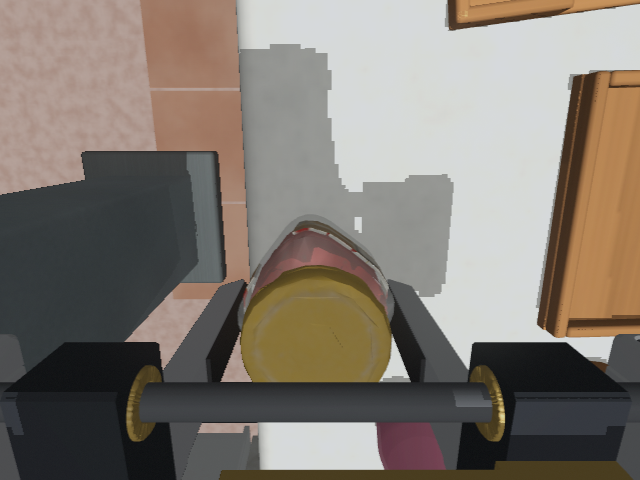

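The jar sits between the fingers, with the lid at (316,322). The opening reads 70 mm with 30 N on the pads, so I'll lift a little and check.

Call:
{"api": "servo_tool", "payload": {
  "plan": [
    [0,0,-0.05,0,0,0,50],
    [0,0,-0.1,0,0,0,50],
    [0,0,-0.2,0,0,0,50],
    [0,0,-0.3,0,0,0,50],
    [0,0,-0.3,0,0,0,50]
  ]
}}

```text
time: 6.0
tool_pos: [0.4277, 0.1302, 0.0781]
ee_rot: [3.137, -0.001, 1.57]
wrist_force: [-0.2, -0.8, -3.1]
width: 0.0702
finger_force: 30.0
```

```bash
python3 - <<'E'
from h import *
a=cv2.imread("pics/w2.png")
im,C=look("w3",[("jam_jar",.072)])
robot.snapshot("side");print(robot.find_in("jam_jar","side"))
o=robot.get_obs();print(o["wrist_force"],o["wrist_torque"],o["width"])
cv2.imwrite("pics/w3c.png",np.hstack([a[150:480,180:480],im[150:480,180:480,::-1]]))
E
```

```text
[0.4277 0.1302 0.0781] [ 3.137e+00 -1.000e-03  1.570e+00] 6.0
jam_jar [([318.0, 298.0, 157.0, 168.0], 0.74, [0.43, 0.134])]
[]
[-0.75978546  0.03362735 -3.36771223] [ 0.00439814 -0.03390877 -0.02736844] 0.07068371716117819
```

View pics/w3c.png

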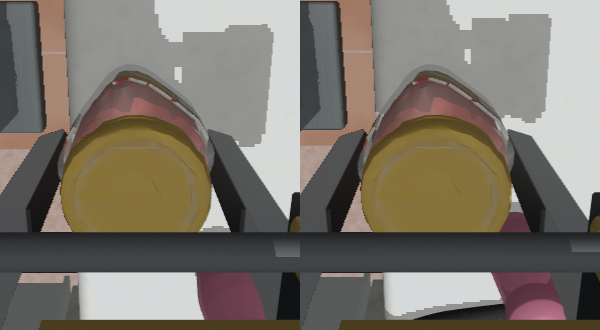

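Call:
{"api": "servo_tool", "payload": {
  "plan": [
    [0,0,-0.25,0,0,0,50],
    [0,0,-0.5,0,0,0,50],
    [0,0,-0.75,0,0,0,50],
    [0,0,-1,0,0,0,50]
  ]
}}

```text
time: 6.53
tool_pos: [0.4253, 0.1298, 0.1756]
ee_rot: [-3.14, 0.0, 1.57]
wrist_force: [0.8, 0.2, -3.1]
width: 0.0708
finger_force: 30.0
```

Call:
{"api": "servo_tool", "payload": {
  "plan": [
    [0.2,0.1,-0.1,0,0,0,50],
    [0.4,0.2,-0.2,0,0,0,50],
    [0.6,0.3,-0.22,0,0,0,50],
    [0.8,0.4,-0.22,0,0,0,50],
    [1,0.5,-0.22,0,0,0,50]
  ]
}}

```text
time: 6.95
tool_pos: [0.4762, 0.2307, 0.197]
ee_rot: [-3.141, 0.0, 1.57]
wrist_force: [0.4, -0.6, -3.5]
width: 0.0705
finger_force: 30.0
```

Call:
{"api": "servo_tool", "payload": {
  "plan": [
    [0.25,0.15,0,0,0,0,50],
    [0.5,0.3,0,0,0,0,50],
    [0.75,0.45,0,0,0,0,50],
    [1,0.6,0,0,0,0,50],
    [1,0.6,0,0,0,0,50],
    [1,0.6,0,0,0,0,50]
  ]
}}

```text
time: 7.45
tool_pos: [0.5358, 0.3305, 0.1949]
ee_rot: [-3.138, 0.002, 1.572]
wrist_force: [-1.1, -0.5, -4.3]
width: 0.0705
finger_force: 30.0
```

```bash
python3 - <<'E'
from h import *
im,C=look("w4",[("jar_tray",.012),("salt_shaker",.045),("jam_jar",.18)])
B=((5,60,60),(20,255,255))
px=proj([[.543,.449,.016]],C)[0].astype(int);print(px)
x,y=px;blob(im,C,*B,.016,(x-70,max(0,y-70),x+70,y+70))
E
```

```text
[0.5358 0.3305 0.1949] [-3.138e+00  2.000e-03  1.572e+00] 7.45
jar_tray [([321.0, 84.0, 110.0, 111.0], 0.68, [0.541, 0.454])]
salt_shaker [([195.0, 270.0, 70.0, 66.0], 0.96, [0.429, 0.297]), ([274.0, 462.0, 30.0, 15.0], 0.95, [0.494, 0.085]), ([441.0, 459.0, 7.0, 23.0], 0.5, [0.666, 0.089])]
jam_jar [([319.0, 297.0, 159.0, 168.0], 0.65, [0.539, 0.33])]
[323  89]
(np.int64(253), np.int64(19), np.int64(393), np.int64(159)) rect [541.  450.4] [89.9 90.4] 26.5 circ [540.7 450.3] 45.5
```

View pics/w4.png

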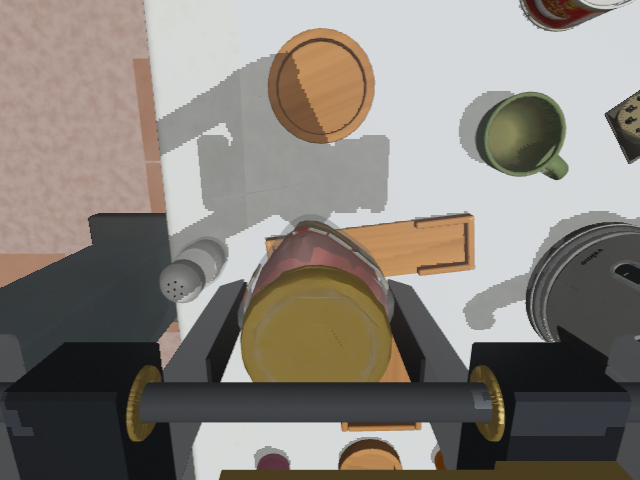

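The jar tray shows clearly at (321,86) and measures (541,450) mm. The kettle and cup are out of the way. Next I'll fit the lid circle to get the jar's offset in the hand.

```bash
python3 - <<'E'
from h import *
from scipy.optimize import least_squares
im=cv2.imread("pics/w4.png")[:,:,::-1].copy();C=cam("wrist")
hsv=cv2.cvtColor(im,cv2.COLOR_RGB2HSV);m=cv2.inRange(hsv,(18,110,60),(35,255,255));m[:262]=0;m[378:]=0;m[:,:235]=0;m[:,398:]=0
c=max(cv2.findContours(m,cv2.RETR_EXTERNAL,cv2.CHAIN_APPROX_NONE)[0],key=cv2.contourArea)[:,0]
c=c[c[:,1]<375]
P=back(c,.1949+.038,C)[:,:2]*1000
f=least_squares(lambda p:np.hypot(*(P-p[:2]).T)-p[2],[536,331,29],loss="soft_l1")
print(f.x,np.abs(f.fun).mean(), robot.get_obs()["tool_pos"])
E
```

```text
[536.97499812 333.99442372  28.79540113] 0.6202710233512277 [0.53568979 0.32881881 0.1975229 ]
```

Call:
{"api": "servo_tool", "payload": {
  "plan": [
    [0.25,0.01,0,0,0,0,50],
    [0.5,0.02,0,0,0,0,50],
    [0.75,0.03,0,0,0,0,50],
    [1,0.04,0,0,0,0,50]
  ]
}}

```text
time: 7.98
tool_pos: [0.5401, 0.4295, 0.1984]
ee_rot: [3.141, -0.0, 1.568]
wrist_force: [0.8, -1.0, -4.1]
width: 0.0703
finger_force: 30.0
```

Call:
{"api": "servo_tool", "payload": {
  "plan": [
    [0.17,0,0.1,0,0,0,50],
    [0.17,0,0.35,0,0,0,50],
    [0.17,0,0.6,0,0,0,50],
    [0.17,0,0.85,0,0,0,50],
    [0.17,0,1,0,0,0,50],
    [0.17,0,1,0,0,0,50]
  ]
}}

```text
time: 8.48
tool_pos: [0.5376, 0.4441, 0.0921]
ee_rot: [-3.134, 0.006, 1.569]
wrist_force: [-0.4, -0.4, -4.8]
width: 0.0704
finger_force: 30.0
```

```bash
python3 - <<'E'
from h import *
im,C=look("w5",[("jar_tray",.012)])
E
```

```text
[0.5376 0.4441 0.0921] [-3.134  0.006  1.569] 8.48
jar_tray [([320.0, 224.0, 135.0, 88.0], 0.97, [0.541, 0.467]), ([318.0, 297.0, 154.0, 170.0], 0.63, [0.54, 0.415])]
```

View pics/w5.png

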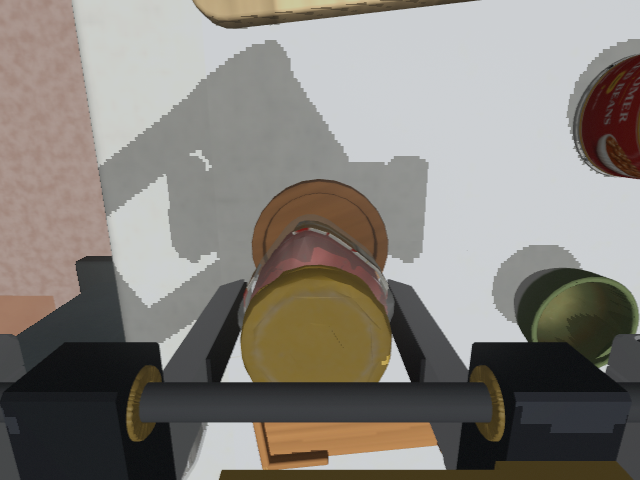

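The tray lies under the jar with its arc at (320,180), slightly ahead. I'll let the arm settle and read the pose again.

Call:
{"api": "servo_tool", "payload": {
  "plan": [
    [0,0,0,0,0,0,50],
    [0,0,0,0,0,0,50],
    [0,0,0,0,0,0,50]
  ]
}}

```text
time: 8.83
tool_pos: [0.5411, 0.4472, 0.1]
ee_rot: [3.138, -0.002, 1.57]
wrist_force: [0.5, 0.3, -3.8]
width: 0.0703
finger_force: 30.0
```

```bash
python3 - <<'E'
from h import *
im,C=look("w6",[])
hsv=cv2.cvtColor(im,cv2.COLOR_RGB2HSV);m=cv2.inRange(hsv,(5,60,60),(20,255,255));m[262:]=0;m[:150]=0;m[:,:235]=0;m[:,400:]=0
c=max(cv2.findContours(m,cv2.RETR_EXTERNAL,cv2.CHAIN_APPROX_NONE)[0],key=cv2.contourArea)[:,0]
from scipy.optimize import least_squares
hull=np.array([[x,min(c[c[:,0]==x][:,1])] for x in range(min(c[:,0])+3,max(c[:,0])-2)])
P=back(hull,.016,C)[:,:2]*1000
f=least_squares(lambda p:np.hypot(*(P-p).T)-46,[541,450]);print(f.x,np.abs(f.fun).mean())
E
```

```text
[0.5411 0.4472 0.1   ] [ 3.138e+00 -2.000e-03  1.570e+00] 8.83
[540.886404   450.80909268] 0.40724466048618835
```

Call:
{"api": "servo_tool", "payload": {
  "plan": [
    [0,0,0.15,0,0,0,50],
    [0,0,0.27,0,0,0,50],
    [0,0,0.34,0,0,0,50],
    [0,0,0.39,0,0,0,50],
    [0,0,0.43,0,0,0,50],
    [0,0,0.45,0,0,0,50],
    [0,0,0.46,0,0,0,50],
    [0,0,0.46,0,0,0,50],
    [0,0,0.46,0,0,0,50]
  ]
}}

```text
time: 9.63
tool_pos: [0.5402, 0.4469, 0.0531]
ee_rot: [3.141, -0.0, 1.57]
wrist_force: [-4.6, -2.4, 3.7]
width: 0.0702
finger_force: 30.0
```

Call:
{"api": "servo_tool", "payload": {
  "plan": [
    [0,0,0,0,0,0,76],
    [0,0,0,0,0,0,86],
    [0,0,0,0,0,0,94],
    [0,0,0,0,0,0,94],
    [0,0,0,0,0,0,94]
  ]
}}

```text
time: 10.05
tool_pos: [0.5405, 0.4469, 0.0513]
ee_rot: [3.141, -0.0, 1.57]
wrist_force: [-0.4, -0.3, -0.3]
width: 0.0938
finger_force: 0.0
```

Call:
{"api": "servo_tool", "payload": {
  "plan": [
    [0,0,-0.2,0,0,0,94],
    [0,0,-0.5,0,0,0,94],
    [0,0,-0.75,0,0,0,94],
    [0,0,-1,0,0,0,94]
  ]
}}

```text
time: 10.38
tool_pos: [0.5403, 0.4469, 0.1525]
ee_rot: [3.141, -0.0, 1.57]
wrist_force: [-0.1, -0.1, -0.1]
width: 0.0937
finger_force: 0.0
```

Call:
{"api": "servo_tool", "payload": {
  "plan": [
    [-0.3,0,-0.3,0,0,0,94],
    [-0.6,0,-0.6,0,0,0,94],
    [-1,0,-0.8,0,0,0,94],
    [-1,0,-0.8,0,0,0,94],
    [-1,0,-0.8,0,0,0,94]
  ]
}}

```text
time: 10.8
tool_pos: [0.5414, 0.3455, 0.2347]
ee_rot: [3.136, -0.003, 1.567]
wrist_force: [-0.5, 0.4, 0.4]
width: 0.094
finger_force: 0.0
```

```bash
python3 - <<'E'
from h import *
im,C=look("w7",[("jar_tray",.012),("jam_jar",.048),("salt_shaker",.045)])
E
```

```text
[0.5414 0.3455 0.2347] [ 3.136e+00 -3.000e-03  1.567e+00] 10.8
jar_tray [([312.0, 110.0, 93.0, 100.0], 0.77, [0.542, 0.452])]
jam_jar [([315.0, 106.0, 87.0, 91.0], 0.66, [0.544, 0.453])]
salt_shaker [([201.0, 268.0, 60.0, 60.0], 0.85, [0.43, 0.301]), ([271.0, 460.0, 35.0, 40.0], 0.77, [0.491, 0.064]), ([440.0, 450.0, 41.0, 41.0], 0.67, [0.687, 0.076])]
```

View pics/w7.png

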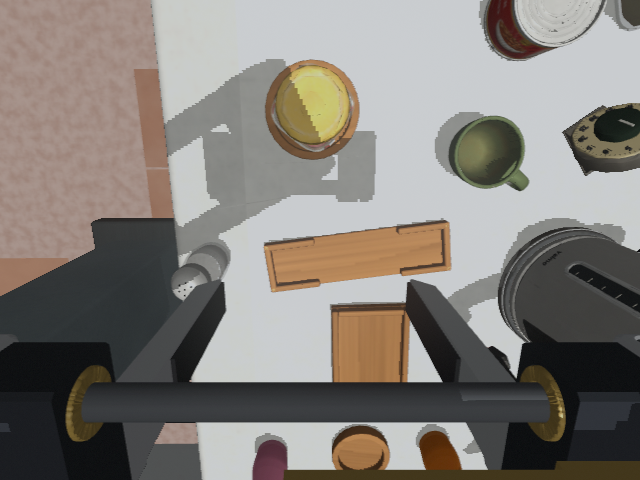

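The jar stands upright and centred in its tray at (313,108). Next is the salt shaker.

Call:
{"api": "servo_tool", "payload": {
  "plan": [
    [-0.1,-0.35,0,0,0,0,94],
    [-0.25,-0.7,0.1,0,0,0,94],
    [-0.4,-1,0.2,0,0,0,94]
  ]
}}

```text
time: 11.25
tool_pos: [0.4381, 0.3077, 0.2089]
ee_rot: [-3.138, 0.001, 1.572]
wrist_force: [0.9, 0.3, 0.0]
width: 0.0942
finger_force: 0.0
```

Call:
{"api": "servo_tool", "payload": {
  "plan": [
    [-0.1,-0.115,0.2,0,0,0,94],
    [-0.1,-0.115,0.5,0,0,0,94],
    [-0.1,-0.115,0.8,0,0,0,94],
    [-0.1,-0.115,1,0,0,0,94]
  ]
}}

```text
time: 11.58
tool_pos: [0.426, 0.2968, 0.1071]
ee_rot: [-3.136, 0.003, 1.572]
wrist_force: [-1.1, 0.4, -0.5]
width: 0.094
finger_force: 0.0
```

Call:
{"api": "servo_tool", "payload": {
  "plan": [
    [0,0,0.25,0,0,0,94],
    [0,0,0.5,0,0,0,94],
    [0,0,0.71,0,0,0,94],
    [0,0,0.71,0,0,0,94],
    [0,0,0.71,0,0,0,35],
    [0,0,0.71,0,0,0,35],
    [0,0,0.71,0,0,0,35],
    [0,0,0.71,0,0,0,35],
    [0,0,0.71,0,0,0,35],
    [0,0,0.71,0,0,0,35],
    [0,0,0.71,0,0,0,35],
    [0,0,0.71,0,0,0,35]
  ]
}}

```text
time: 12.58
tool_pos: [0.4287, 0.2969, 0.0408]
ee_rot: [3.141, -0.0, 1.57]
wrist_force: [-0.8, -0.0, 0.8]
width: 0.044
finger_force: 0.6
```

```bash
python3 - <<'E'
from h import *
im,C=look("w8",[("salt_shaker",.045)])
E
```

```text
[0.4287 0.2969 0.0408] [ 3.141 -0.     1.57 ] 12.58
salt_shaker [([311.0, 315.0, 94.0, 134.0], 0.77, [0.428, 0.296])]
```

View pics/w8.png

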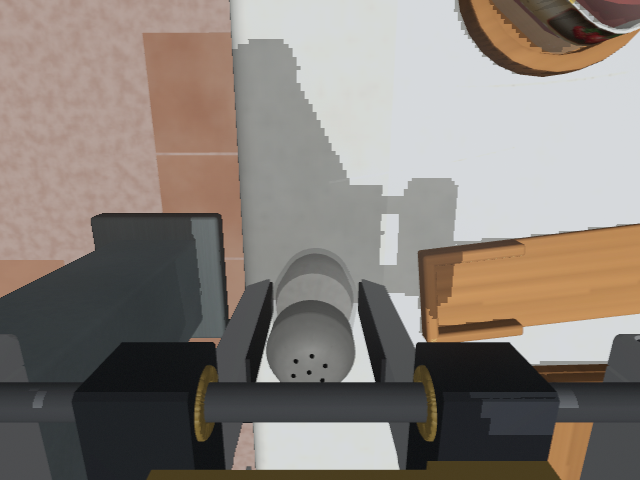

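```bash
python3 - <<'E'
from h import *
S=cam("side")
o=dict(tool_pos=np.array([.4313,.1137,.3019]),ee_rot=np.array([-3.14,.001,1.571]));W1=cam("wrist",o)
o=dict(tool_pos=np.array([.541,.347,.232]),ee_rot=np.array([3.14,0,1.57]));W7=cam("wrist",o)
for z in (.05,.1,.15,.2): print(z,np.round(np.r_[back((343,180),z,S)[0,:2],back((350,155),z,S)[0,:2],back((592,118),z,W1)[0,:2],back((488,350),z,W7)[0,:2]],3))
E
```

```text
0.05 [0.734 0.306 0.797 0.442 0.723 0.213 0.722 0.213]
0.1 [0.713 0.234 0.773 0.363 0.688 0.21  0.696 0.244]
0.15 [0.692 0.161 0.749 0.284 0.653 0.208 0.67  0.275]
0.2 [0.671 0.088 0.725 0.206 0.618 0.205 0.644 0.306]
```

Call:
{"api": "servo_tool", "payload": {
  "plan": [
    [0,0,0,0,0,0,30],
    [0,0,0,0,0,0,30],
    [0,0,0,0,0,0,30],
    [0,0,-0.1,0,0,0,30],
    [0,0,-0.25,0,0,0,30],
    [0,0,-0.5,0,0,0,30],
    [0,0,-0.75,0,0,0,30],
    [0,0,-1,0,0,0,30]
  ]
}}

```text
time: 13.35
tool_pos: [0.4283, 0.2966, 0.1414]
ee_rot: [-3.141, 0.001, 1.57]
wrist_force: [0.5, 0.1, -0.2]
width: 0.0412
finger_force: 30.0
```

Call:
{"api": "servo_tool", "payload": {
  "plan": [
    [-0.25,0.15,-0.2,0,0,0,30],
    [-0.5,0.3,-0.4,0,0,0,30],
    [-0.75,0.45,-0.6,0,0,0,30],
    [-1,0.6,-0.6,0,0,0,30]
  ]
}}

```text
time: 13.68
tool_pos: [0.491, 0.1964, 0.2061]
ee_rot: [3.132, -0.002, 1.571]
wrist_force: [0.2, -0.3, 0.1]
width: 0.0411
finger_force: 30.0
```

Call:
{"api": "servo_tool", "payload": {
  "plan": [
    [-0.25,0.15,0,0,0,0,30],
    [-0.5,0.3,0,0,0,0,30],
    [-0.75,0.45,0,0,0,0,30],
    [-1,0.6,0,0,0,0,30]
  ]
}}

```text
time: 14.02
tool_pos: [0.5489, 0.0953, 0.2007]
ee_rot: [3.141, 0.0, 1.57]
wrist_force: [-0.7, 0.2, -1.3]
width: 0.0413
finger_force: 30.0
```

Call:
{"api": "servo_tool", "payload": {
  "plan": [
    [-0.25,0.1,0,0,0,0,30],
    [-0.5,0.2,0,0,0,0,30],
    [-0.75,0.35,0,0,0,0,30],
    [-1,0.5,0,0,0,0,30],
    [-1,0.5,0,0,0,0,30],
    [-1,0.5,0,0,0,0,30],
    [-1,0.5,0,0,0,0,30]
  ]
}}

```text
time: 14.6
tool_pos: [0.598, -0.003, 0.2003]
ee_rot: [-3.141, -0.0, 1.57]
wrist_force: [-0.0, 0.1, -1.1]
width: 0.0413
finger_force: 30.0
```

```bash
python3 - <<'E'
from h import *
im,C=look("w9",[("salt_tray",.012),("salt_shaker",.2)])
B=((5,60,60),(20,255,255))
x,y=proj([[.5985,.0365,.016]],C)[0].astype(int);print(x,y)
blob(im,C,*B,.016,(max(0,x-52),max(0,y-52),x+52,y+50))
E
```

```text
[ 0.598  -0.003   0.2003] [-3.141 -0.     1.57 ] 14.6
salt_tray [([317.0, 182.0, 76.0, 77.0], 0.84, [0.601, 0.037]), ([141.0, 264.0, 166.0, 36.0], 0.2, [0.427, -0.043])]
salt_shaker [([434.0, 179.0, 69.0, 54.0], 0.9, [0.65, 0.058]), ([185.0, 194.0, 68.0, 56.0], 0.72, [0.542, 0.052]), ([313.0, 314.0, 93.0, 138.0], 0.66, [0.598, -0.005])]
314 182
(np.int64(262), np.int64(130), np.int64(366), np.int64(232)) rect [600.   37.3] [72.1 71.6] 44.0 circ [600.   36.9] 36.5
```

View pics/w9.png

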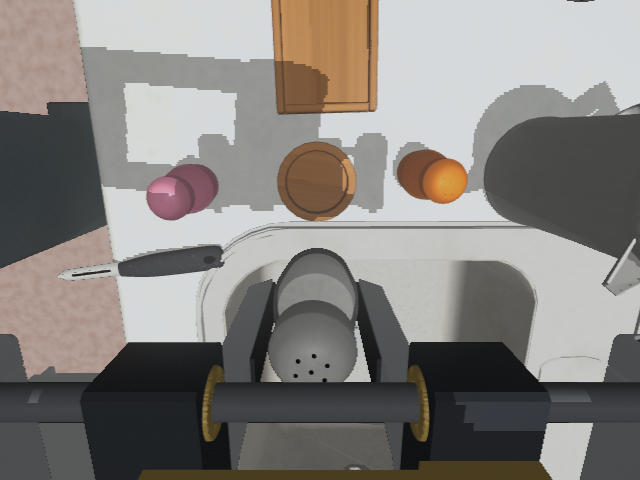

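The salt tray is at (317,182), which gives (600,37) mm. The shaker is held upright, and the pink (172,195) and orange (440,178) shakers flank the tray, so I'll open only to 70 mm.

Call:
{"api": "servo_tool", "payload": {
  "plan": [
    [0.2,0.01,0,0,0,0,30],
    [0.41,0.02,0.1,0,0,0,30],
    [0.41,0.02,0.35,0,0,0,30],
    [0.41,0.02,0.6,0,0,0,30],
    [0.41,0.02,0.85,0,0,0,30],
    [0.41,0.02,1,0,0,0,30],
    [0.41,0.02,1,0,0,0,30],
    [0.41,0.02,1,0,0,0,30]
  ]
}}

```text
time: 15.42
tool_pos: [0.5994, 0.0386, 0.0999]
ee_rot: [-3.14, -0.0, 1.571]
wrist_force: [0.3, 0.6, 0.0]
width: 0.0415
finger_force: 30.0
```

Call:
{"api": "servo_tool", "payload": {
  "plan": [
    [0,0,0.12,0,0,0,30],
    [0,0,0.24,0,0,0,30],
    [0,0,0.34,0,0,0,30],
    [0,0,0.42,0,0,0,30],
    [0,0,0.47,0,0,0,30],
    [0,0,0.5,0,0,0,30],
    [0,0,0.52,0,0,0,30],
    [0,0,0.53,0,0,0,30],
    [0,0,0.53,0,0,0,30],
    [0,0,0.53,0,0,0,30]
  ]
}}

```text
time: 16.25
tool_pos: [0.6007, 0.0377, 0.048]
ee_rot: [3.141, 0.0, 1.57]
wrist_force: [-0.4, 0.3, -2.2]
width: 0.0408
finger_force: 30.0
```

Not yet touching; I'll lower a little more.

Call:
{"api": "servo_tool", "payload": {
  "plan": [
    [0,0,0.01,0,0,0,30],
    [0,0,0.015,0,0,0,30],
    [0,0,0.015,0,0,0,30]
  ]
}}

```text
time: 16.5
tool_pos: [0.6008, 0.0377, 0.0468]
ee_rot: [3.14, 0.0, 1.57]
wrist_force: [-0.5, 0.0, 2.1]
width: 0.0409
finger_force: 30.0
```

Call:
{"api": "servo_tool", "payload": {
  "plan": [
    [0,0,0,0,0,0,50],
    [0,0,0,0,0,0,60],
    [0,0,0,0,0,0,70],
    [0,0,0,0,0,0,70]
  ]
}}

```text
time: 16.83
tool_pos: [0.6003, 0.0377, 0.0458]
ee_rot: [-3.141, 0.0, 1.57]
wrist_force: [-0.2, -0.5, 0.1]
width: 0.0643
finger_force: 0.0
```

Call:
{"api": "servo_tool", "payload": {
  "plan": [
    [0,0,-0.2,0,0,0,70],
    [0,0,-0.5,0,0,0,70],
    [0,0,-0.75,0,0,0,70],
    [0,0,-1,0,0,0,70]
  ]
}}

```text
time: 17.17
tool_pos: [0.6002, 0.0377, 0.147]
ee_rot: [-3.141, 0.0, 1.57]
wrist_force: [-0.1, -0.2, 0.1]
width: 0.0701
finger_force: 0.0
```

Call:
{"api": "servo_tool", "payload": {
  "plan": [
    [-0.3,-0.15,-0.3,0,0,0,94],
    [-0.6,-0.3,-0.6,0,0,0,94],
    [-1,-0.5,-1,0,0,0,94],
    [-1,-0.5,-1,0,0,0,94]
  ]
}}

```text
time: 17.5
tool_pos: [0.5499, -0.0645, 0.2498]
ee_rot: [3.137, 0.002, 1.569]
wrist_force: [0.4, 0.6, 0.3]
width: 0.0923
finger_force: 0.0
```

```bash
python3 - <<'E'
from h import *
im,C=look("w10",[("salt_tray",.012),("salt_shaker",.051),("peeler",.009),("carton_tray",.012),("garlic",.02)])
cv2.imwrite("pics/w10c.png",im[:330,:,::-1])
E
```

```text
[ 0.5499 -0.0645  0.2498] [3.137e+00 2.000e-03 1.569e+00] 17.5
salt_tray [([364.0, 112.0, 73.0, 76.0], 0.86, [0.602, 0.039]), ([375.0, 26.0, 93.0, 52.0], 0.21, [0.61, 0.117])]
salt_shaker [([244.0, 118.0, 51.0, 42.0], 0.86, [0.487, 0.032]), ([472.0, 104.0, 73.0, 52.0], 0.71, [0.695, 0.043]), ([369.0, 110.0, 53.0, 50.0], 0.69, [0.601, 0.039])]
peeler [([198.0, 194.0, 153.0, 34.0], 0.74, [0.426, -0.044])]
carton_tray [([375.0, 26.0, 93.0, 52.0], 0.83, [0.61, 0.117])]
garlic [([212.0, 451.0, 80.0, 57.0], 0.61, [0.418, -0.374]), ([218.0, 352.0, 30.0, 40.0], 0.6, [0.436, -0.23])]
```

View pics/w10c.png

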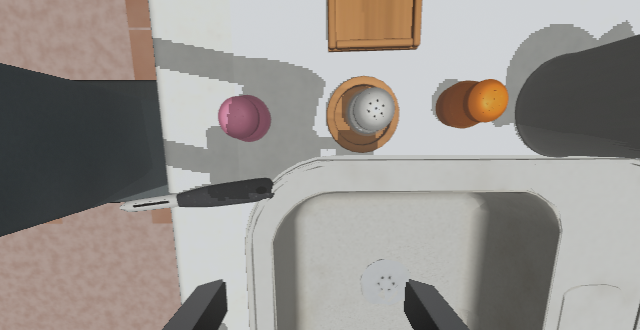

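The salt shaker stands upright in its tray at (364,112). Now to the carton, viewing it from beyond.

Call:
{"api": "servo_tool", "payload": {
  "plan": [
    [-0.33,-0.1,0,0,0,0,94],
    [-0.67,-0.2,0,0,0,0,94],
    [-1,-0.3,0,0,0,0,94]
  ]
}}

```text
time: 18.05
tool_pos: [0.5198, -0.1614, 0.2435]
ee_rot: [-3.138, -0.002, 1.574]
wrist_force: [1.0, -0.6, -0.2]
width: 0.0942
finger_force: 0.0
```

Call:
{"api": "servo_tool", "payload": {
  "plan": [
    [-0.33,-0.1,0,0,0,0,94],
    [-0.67,-0.2,0,0,0,0,94],
    [-1,-0.3,0,0,0,0,94]
  ]
}}

```text
time: 18.3
tool_pos: [0.4897, -0.2622, 0.2436]
ee_rot: [-3.139, -0.002, 1.572]
wrist_force: [0.9, -0.3, -0.4]
width: 0.094
finger_force: 0.0
```

Call:
{"api": "servo_tool", "payload": {
  "plan": [
    [-0.33,-0.1,0,0,0,0,94],
    [-0.67,-0.2,0,0,0,0,94],
    [-1,-0.3,0,0,0,0,94]
  ]
}}

```text
time: 18.55
tool_pos: [0.4599, -0.3623, 0.2435]
ee_rot: [-3.139, -0.003, 1.572]
wrist_force: [1.3, 0.4, 0.3]
width: 0.094
finger_force: 0.0
```

Call:
{"api": "servo_tool", "payload": {
  "plan": [
    [-0.33,-0.1,0,0,0,0,94],
    [-0.67,-0.2,0,0,0,0,94],
    [-0.9,-0.3,0,0,0,0,94],
    [-0.9,-0.3,0,0,0,0,94],
    [-0.9,-0.3,0,0,0,0,94],
    [-0.9,-0.3,0,0,0,0,94]
  ]
}}

```text
time: 19.05
tool_pos: [0.4308, -0.4507, 0.2443]
ee_rot: [-3.14, -0.003, 1.572]
wrist_force: [-0.5, 0.1, -0.0]
width: 0.094
finger_force: 0.0
```

```bash
python3 - <<'E'
from h import *
im,C=look("w11",[("tea_carton",.037),("garlic",.025)])
blob(im,C,(22,120,80),(35,255,255),.074,(150,0,500,370))
cv2.imwrite("pics/w11c.png",im[:400,:,::-1])
E
```

```text
[ 0.4308 -0.4507  0.2443] [-3.140e+00 -3.000e-03  1.572e+00] 19.05
tea_carton [([306.0, 168.0, 86.0, 141.0], 0.89, [0.423, -0.399])]
garlic []
(150, 0, 500, 370) rect [ 425.8 -398.6] [ 58.2 111.1] 10.1 circ [ 426.  -398.8] 61.7
```

View pics/w11c.png

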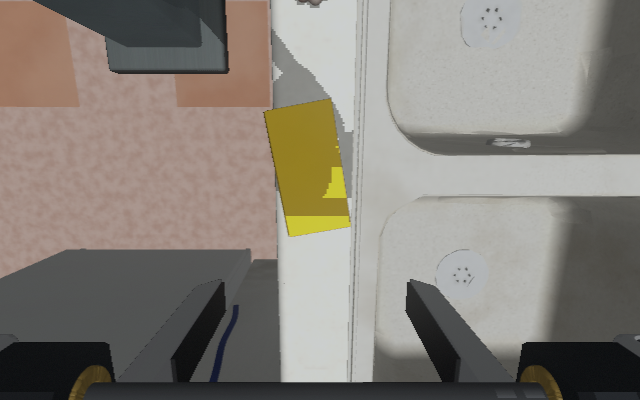

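The carton's top spans (264–350, 98–237), so it sits at (426,−398.5) mm, turned 10.1°. I'll align with it, descend and grip.

Call:
{"api": "servo_tool", "payload": {
  "plan": [
    [0.2,-0.02,0,0,0,-0.05,94],
    [0.4,-0.04,0.1,0,0,-0.1,94],
    [0.52,-0.05,0.4,0,0,-0.112,94],
    [0.52,-0.05,0.7,0,0,-0.112,94],
    [0.52,-0.05,1,0,0,-0.112,94],
    [0.52,-0.05,1,0,0,-0.112,94]
  ]
}}

```text
time: 19.7
tool_pos: [0.4229, -0.3956, 0.1391]
ee_rot: [-3.135, -0.011, 1.748]
wrist_force: [-0.1, 0.2, -1.2]
width: 0.0938
finger_force: 0.0
```

Call:
{"api": "servo_tool", "payload": {
  "plan": [
    [0,0,0.2,0,0,0,94],
    [0,0,0.4,0,0,0,94],
    [0,0,0.6,0,0,0,94],
    [0,0,0.8,0,0,0,94],
    [0,0,1,0,0,0,94],
    [0,0,1.0,0,0,0,94],
    [0,0,1.0,0,0,0,94]
  ]
}}

```text
time: 20.28
tool_pos: [0.4253, -0.3997, 0.0466]
ee_rot: [-3.141, -0.001, 1.747]
wrist_force: [0.7, 0.2, -0.2]
width: 0.0938
finger_force: 0.0
```

Call:
{"api": "servo_tool", "payload": {
  "plan": [
    [0,0,0.04,0,0,0,50],
    [0,0,0.04,0,0,0,50],
    [0,0,0.04,0,0,0,50],
    [0,0,0.04,0,0,0,50],
    [0,0,0.04,0,0,0,50],
    [0,0,0.04,0,0,0,50],
    [0,0,0.04,0,0,0,50],
    [0,0,0.04,0,0,0,50],
    [0,0,0.04,0,0,0,50]
  ]
}}

```text
time: 21.03
tool_pos: [0.4252, -0.4004, 0.0426]
ee_rot: [3.141, 0.001, 1.746]
wrist_force: [0.3, 0.3, 2.6]
width: 0.058
finger_force: 30.0
```

Call:
{"api": "servo_tool", "payload": {
  "plan": [
    [0,0,-0.08,0,0,0,50],
    [0,0,-0.25,0,0,0,50],
    [0,0,-0.5,0,0,0,50],
    [0,0,-0.75,0,0,0,50],
    [0,0,-1,0,0,0,50]
  ]
}}

```text
time: 21.45
tool_pos: [0.4245, -0.3997, 0.1426]
ee_rot: [-3.141, -0.001, 1.746]
wrist_force: [-0.1, -0.2, -0.3]
width: 0.058
finger_force: 30.0
```

Call:
{"api": "servo_tool", "payload": {
  "plan": [
    [0,0,-0.2,0,0,0.05,50],
    [0,0,-0.4,0,0,0.1,50],
    [0,0,-0.6,0,0,0.1,50],
    [0,0,-0.6,0,0,0.1,50]
  ]
}}

```text
time: 21.78
tool_pos: [0.4263, -0.4016, 0.2073]
ee_rot: [3.136, 0.007, 1.589]
wrist_force: [0.9, 0.1, -0.7]
width: 0.0582
finger_force: 30.0
```

Call:
{"api": "servo_tool", "payload": {
  "plan": [
    [0.3,0.1,0,0,0,0,50],
    [0.65,0.24,0,0,0,0,50],
    [1,0.38,0,0,0,0,50]
  ]
}}

```text
time: 22.03
tool_pos: [0.4606, -0.2985, 0.2003]
ee_rot: [-3.14, -0.002, 1.587]
wrist_force: [0.5, -0.1, -1.4]
width: 0.0579
finger_force: 30.0
```

Call:
{"api": "servo_tool", "payload": {
  "plan": [
    [0.33,0.12,0,0,0,0,50],
    [0.67,0.25,0,0,0,0,50],
    [1,0.38,0,0,0,0,50]
  ]
}}

```text
time: 22.28
tool_pos: [0.4969, -0.1968, 0.2004]
ee_rot: [-3.14, -0.001, 1.589]
wrist_force: [1.1, 0.5, -1.3]
width: 0.0574
finger_force: 30.0
```

Call:
{"api": "servo_tool", "payload": {
  "plan": [
    [0.33,0.12,0,0,0,0,50],
    [0.67,0.25,0,0,0,0,50],
    [1,0.38,0,0,0,0,50]
  ]
}}

```text
time: 22.53
tool_pos: [0.5331, -0.0962, 0.2004]
ee_rot: [-3.139, -0.001, 1.589]
wrist_force: [0.8, -0.7, -0.5]
width: 0.058
finger_force: 30.0
```

Call:
{"api": "servo_tool", "payload": {
  "plan": [
    [0.33,0.12,0,0,0,0,50],
    [0.67,0.25,0,0,0,0,50],
    [1,0.38,0,0,0,0,50]
  ]
}}

```text
time: 22.78
tool_pos: [0.5693, 0.0044, 0.2003]
ee_rot: [-3.139, -0.0, 1.589]
wrist_force: [0.4, -0.7, -0.4]
width: 0.0578
finger_force: 30.0
```

Call:
{"api": "servo_tool", "payload": {
  "plan": [
    [0.25,0.1,0,0,0,0,50],
    [0.5,0.2,0,0,0,0,50],
    [0.75,0.3,0,0,0,0,50],
    [0.9,0.38,0,0,0,0,50],
    [0.9,0.38,0,0,0,0,50],
    [0.9,0.38,0,0,0,0,50],
    [0.9,0.38,0,0,0,0,50]
  ]
}}

```text
time: 23.37
tool_pos: [0.6055, 0.0925, 0.2008]
ee_rot: [-3.14, 0.001, 1.589]
wrist_force: [0.8, -0.8, -0.2]
width: 0.0583
finger_force: 30.0
```

```bash
python3 - <<'E'
from h import *
im,C=look("w12",[("carton_tray",.012),("tea_carton",.19)])
print(proj([[.605,.167,.018]],C))
blob(im,C,(5,60,60),(20,255,255),.018,(200,0,450,262))
blob(im,C,(22,120,80),(35,255,255),.0426+.15+.042,(200,100,450,478))
E
```

```text
[0.6055 0.0925 0.2008] [-3.140e+00  1.000e-03  1.589e+00] 23.37
carton_tray [([320.0, 117.0, 104.0, 130.0], 0.61, [0.609, 0.19])]
tea_carton [([312.0, 317.0, 164.0, 281.0], 0.76, [0.605, 0.083])]
[[315.40065265 143.12671409]]
(200, 0, 450, 262) rect [606.6 188. ] [ 86.9 104. ] 1.3 circ [607.  187.5] 66.9
(200, 100, 450, 478) rect [605.7 117.7] [57.2 79.7] 1.1 circ [605.6 114.7] 46.4
```

View pics/w12.png

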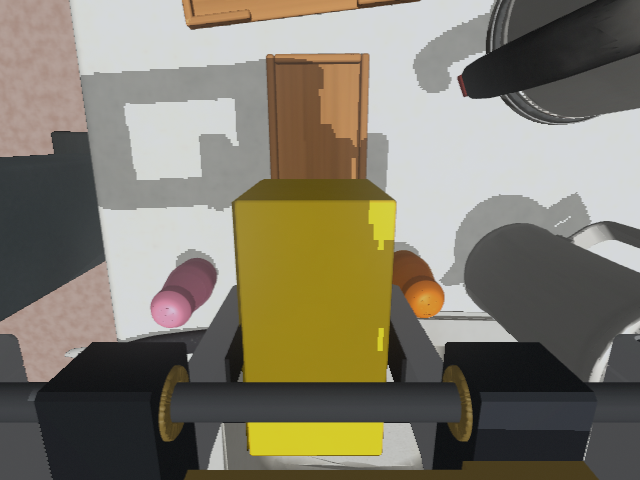

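The tray lies ahead at (268–368, 55–180) and the carton is square to it. The kettle handle's tip at (463,85) triangulates to x ≈ 0.72 m, which clears the gripper. Placing now.

Call:
{"api": "servo_tool", "payload": {
  "plan": [
    [0.2,0,0,0,0,0,50],
    [0.4,0,0,0,0,0,50],
    [0.6,0.01,0,0,0,0,50],
    [0.735,0.01,0.1,0,0,0,50],
    [0.735,0.01,0.35,0,0,0,50],
    [0.735,0.01,0.6,0,0,0,50],
    [0.735,0.01,0.85,0,0,0,50],
    [0.735,0.01,1,0,0,0,50],
    [0.735,0.01,1,0,0,0,50],
    [0.735,0.01,1,0,0,0,50]
  ]
}}

```text
time: 24.35
tool_pos: [0.6048, 0.166, 0.1004]
ee_rot: [-3.139, 0.001, 1.588]
wrist_force: [0.5, 0.5, -0.5]
width: 0.0579
finger_force: 30.0
```

```bash
python3 - <<'E'
from h import *
im,C=look("w13",[("carton_tray",.012),("tea_carton",.09)])
blob(im,C,(5,60,60),(20,255,255),.018,(200,60,460,262))
E
```

```text
[0.6048 0.166  0.1004] [-3.139e+00  1.000e-03  1.588e+00] 24.35
carton_tray [([319.0, 167.0, 137.0, 45.0], 0.78, [0.607, 0.227])]
tea_carton [([314.0, 317.0, 166.0, 282.0], 0.86, [0.606, 0.157])]
(200, 60, 460, 262) rect [611.1 277.4] [156.8  24.8] 0.9 circ [610.9 277.3] 79.1
```

Call:
{"api": "servo_tool", "payload": {
  "plan": [
    [0,0.01,0.12,0,0,0,50],
    [0,0.01,0.24,0,0,0,50],
    [0,0.01,0.34,0,0,0,50],
    [0,0.01,0.41,0,0,0,50],
    [0,0.01,0.45,0,0,0,50],
    [0,0.01,0.48,0,0,0,50],
    [0,0.01,0.5,0,0,0,50],
    [0,0.01,0.51,0,0,0,50],
    [0,0.01,0.51,0,0,0,50]
  ]
}}

```text
time: 25.25
tool_pos: [0.6069, 0.1668, 0.0511]
ee_rot: [3.141, 0.0, 1.589]
wrist_force: [0.2, -0.4, -1.6]
width: 0.0581
finger_force: 30.0
```

Call:
{"api": "servo_tool", "payload": {
  "plan": [
    [0,0,0.01,0,0,0,50],
    [0,0,0.02,0,0,0,50],
    [0,0,0.02,0,0,0,50]
  ]
}}

```text
time: 25.5
tool_pos: [0.6072, 0.1668, 0.0496]
ee_rot: [3.14, -0.0, 1.589]
wrist_force: [-0.1, 0.3, 0.8]
width: 0.058
finger_force: 30.0
```

Call:
{"api": "servo_tool", "payload": {
  "plan": [
    [0,0,0.005,0,0,0,65],
    [0,0,0.005,0,0,0,72],
    [0,0,0.005,0,0,0,78],
    [0,0,0.005,0,0,0,78],
    [0,0,-0.1,0,0,0,78],
    [0,0,-0.4,0,0,0,78],
    [0,0,-0.7,0,0,0,78],
    [0,0,-1,0,0,0,78]
  ]
}}

```text
time: 26.17
tool_pos: [0.6064, 0.1667, 0.1505]
ee_rot: [-3.141, 0.0, 1.589]
wrist_force: [0.0, 0.6, 0.4]
width: 0.0779
finger_force: 0.0
```

Call:
{"api": "servo_tool", "payload": {
  "plan": [
    [-0.2,-0.1,-0.3,0,0,0,60],
    [-0.5,-0.3,-0.6,0,0,0,60],
    [-0.8,-0.5,-1,0,0,0,60],
    [-1,-0.7,-1,0,0,0,60],
    [-1,-0.7,-1,0,0,0,60],
    [-1,-0.7,-1,0,0,0,60]
  ]
}}

```text
time: 26.67
tool_pos: [0.5386, 0.0645, 0.252]
ee_rot: [3.136, -0.0, 1.586]
wrist_force: [1.3, 0.7, -0.2]
width: 0.0601
finger_force: 0.0
```

```bash
python3 - <<'E'
from h import *
im,C=look("w14",[("tea_carton",.044),("peeler",.009),("peeler_tray",.008)])
blob(im,C,(22,120,80),(35,255,255),.081,(150,0,600,370))
def dark(im,C,roi,z=.016):
    g=cv2.cvtColor(im,cv2.COLOR_RGB2GRAY);x0,y0,x1,y1=roi;m=np.zeros_like(g);m[y0:y1,x0:x1]=(g[y0:y1,x0:x1]<75)*255
    m=cv2.morphologyEx(m,cv2.MORPH_OPEN,np.ones((7,7)))
    c=max(cv2.findContours(m,cv2.RETR_EXTERNAL,cv2.CHAIN_APPROX_NONE)[0],key=cv2.contourArea);print(cv2.boundingRect(c))
    r=cv2.minAreaRect((back(c[:,0],z,C)[:,:2]*1000).astype(np.float32));print(np.round(r[0],1),np.round(r[1],1),round(r[2],1))
dark(cv2.imread("pics/w9.png")[:,:,::-1].copy(),cam("wrist",dict(tool_pos=np.array([.5985,-.0035,.2003]),ee_rot=np.array([3.1416,0,1.57]))),(108,238,232,285))
dark(cv2.imread("pics/w1.png")[:,:,::-1].copy(),cam("wrist",dict(tool_pos=np.array([.4313,.1137,.3019]),ee_rot=np.array([-3.14,.001,1.571]))),(280,300,380,340))
x=proj([[.426,-.044,.01]],C)[0];print(x)
E
```

```text
[0.5386 0.0645 0.252 ] [ 3.136 -0.     1.586] 26.67
tea_carton [([394.0, 104.0, 82.0, 145.0], 0.95, [0.613, 0.175])]
peeler [([215.0, 302.0, 143.0, 31.0], 0.92, [0.424, -0.044])]
peeler_tray [([323.0, 8.0, 110.0, 15.0], 0.62, [0.546, 0.264])]
(150, 0, 600, 370) rect [604.  168.3] [ 64.8 110.4] 0.9 circ [608.  168.4] 61.9
(119, 263, 9, 11)
[410.6 -47. ] [11.4  7.8] 82.2
(305, 311, 49, 19)
[449.5 -39.4] [64.7 24.7] 5.3
[215.98626186 302.51881605]
```

The carton is seated, with its centre at about (608,168) mm and square. I'll turn the gripper for the peeler.

Call:
{"api": "servo_tool", "payload": {
  "plan": [
    [-0.1,-0.04,0,0,0,-0.075,60],
    [-0.2,-0.08,0,0,0,-0.15,60],
    [-0.3,-0.12,0,0,0,-0.225,60],
    [-0.4,-0.16,0.1,0,0,-0.3,60],
    [-0.5,-0.2,0.2,0,0,-0.375,60],
    [-0.6,-0.24,0.3,0,0,-0.45,60],
    [-0.7,-0.28,0.4,0,0,-0.525,60],
    [-0.8,-0.32,0.5,0,0,-0.6,60],
    [-0.9,-0.36,0.5,0,0,-0.675,60],
    [-1,-0.4,0.5,0,0,-0.75,60],
    [-1,-0.4,0.5,0,0,-0.825,60],
    [-1,-0.4,0.5,0,0,-0.9,60]
  ]
}}

```text
time: 27.87
tool_pos: [0.5003, -0.0348, 0.1973]
ee_rot: [3.141, -0.003, 3.009]
wrist_force: [-0.1, 0.6, -0.2]
width: 0.0599
finger_force: 0.0
```

Call:
{"api": "servo_tool", "payload": {
  "plan": [
    [0,0,0,0,0,-0.06,60],
    [0,0,0,0,0,-0.12,60],
    [0,0,0,0,0,-0.164,60],
    [0,0,0,0,0,-0.164,60],
    [0,0,0,0,0,-0.164,60],
    [0,0,0,0,0,-0.164,60]
  ]
}}

```text
time: 28.37
tool_pos: [0.5005, -0.0347, 0.1981]
ee_rot: [3.141, -0.001, -3.024]
wrist_force: [0.3, 0.1, -0.6]
width: 0.0598
finger_force: 0.0
```

```bash
python3 - <<'E'
from h import *
im,C=look("w15",[("peeler",.009)])
cv2.imwrite("pics/w15c.png",im[100:400,100:540,::-1])
E
```

```text
[ 0.5005 -0.0347  0.1981] [ 3.141e+00 -1.000e-03 -3.024e+00] 28.37
peeler [([314.0, 131.0, 27.0, 197.0], 0.77, [0.417, -0.047]), ([374.0, 346.0, 42.0, 73.0], 0.45, [0.625, 0.042])]
```

View pics/w15c.png

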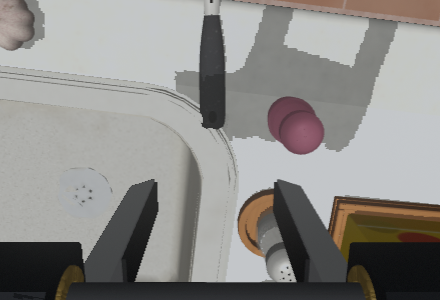

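The handle runs from (312,115) to (313,228) in the full image, parallel to the tool axis. The pink shaker at (395,225) stays clear.

```bash
python3 - <<'E'
from h import *
im=cv2.imread("pics/w15.png")[:,:,::-1].copy();C=cam("wrist")
g=cv2.cvtColor(im,cv2.COLOR_RGB2GRAY);m=np.zeros_like(g);m[110:235,290:335]=(g[110:235,290:335]<85)*255
m=cv2.morphologyEx(m,cv2.MORPH_OPEN,np.ones((5,5)))
c=max(cv2.findContours(m,cv2.RETR_EXTERNAL,cv2.CHAIN_APPROX_NONE)[0],key=cv2.contourArea);print(cv2.boundingRect(c))
r=cv2.minAreaRect((back(c[:,0],.012,C)[:,:2]*1000).astype(np.float32));print(r)
print(np.round(back([(312.5,228),(314,33),(313,115)],.008,C),4), robot.get_obs()["tool_pos"])
E
```

```text
(299, 115, 26, 114)
((454.4019775390625, -44.435081481933594), (102.73210906982422, 23.314802169799805), 7.100999355316162)
[[ 0.5062 -0.0374  0.008 ]
 [ 0.3374 -0.0557  0.008 ]
 [ 0.403  -0.0489  0.008 ]] [ 0.50043461 -0.03495287  0.19851248]
```

Call:
{"api": "servo_tool", "payload": {
  "plan": [
    [0.25,-0.01,0,0,0,0,52],
    [0.5,-0.03,0.1,0,0,0,52],
    [0.54,-0.03,0.4,0,0,0,52],
    [0.54,-0.03,0.7,0,0,0,52],
    [0.54,-0.03,1,0,0,0,52],
    [0.54,-0.03,1,0,0,0,52],
    [0.54,-0.03,1,0,0,0,52]
  ]
}}

```text
time: 29.05
tool_pos: [0.4459, -0.0443, 0.0978]
ee_rot: [3.14, -0.004, -3.023]
wrist_force: [-0.4, -0.7, 0.5]
width: 0.0523
finger_force: 0.0
```

Call:
{"api": "servo_tool", "payload": {
  "plan": [
    [0,0,0.2,0,0,0,52],
    [0,0,0.4,0,0,0,52],
    [0,0,0.55,0,0,0,52],
    [0,0,0.65,0,0,0,52],
    [0,0,0.72,0,0,0,52],
    [0,0,0.76,0,0,0,52],
    [0,0,0.76,0,0,0,52],
    [0,0,0.76,0,0,0,52]
  ]
}}

```text
time: 29.72
tool_pos: [0.4479, -0.0448, 0.0239]
ee_rot: [-3.141, 0.001, -3.023]
wrist_force: [-0.0, -0.4, 0.7]
width: 0.0523
finger_force: 0.0
```

Tips are about 7 mm above the top; I'll go 3 mm lower and close.

Call:
{"api": "servo_tool", "payload": {
  "plan": [
    [0,0,0.03,0,0,0,52],
    [0,0,0.03,0,0,0,52],
    [0,0,0.03,0,0,0,15],
    [0,0,0.03,0,0,0,15],
    [0,0,0.03,0,0,0,15],
    [0,0,0.03,0,0,0,15],
    [0,0,0.03,0,0,0,15],
    [0,0,0.03,0,0,0,15],
    [0,0,0.03,0,0,0,15],
    [0,0,0.03,0,0,0,15]
  ]
}}

```text
time: 30.55
tool_pos: [0.4471, -0.0446, 0.02]
ee_rot: [-3.142, 0.0, -3.023]
wrist_force: [0.0, -0.7, 0.7]
width: 0.0219
finger_force: 30.0
```

Call:
{"api": "servo_tool", "payload": {
  "plan": [
    [0,0,-0.08,0,0,0,15],
    [0,0,-0.25,0,0,0,15],
    [0,0,-0.5,0,0,0,15],
    [0,0,-0.75,0,0,0,15],
    [0,0,-1,0,0,0,15]
  ]
}}

```text
time: 30.97
tool_pos: [0.4467, -0.0445, 0.1212]
ee_rot: [3.142, -0.001, -3.023]
wrist_force: [0.3, -0.4, -1.6]
width: 0.0219
finger_force: 30.0
```

Call:
{"api": "servo_tool", "payload": {
  "plan": [
    [-0.1,0.2,-0.3,0,0,0,15],
    [-0.3,0.45,-0.6,0,0,0,15],
    [-0.5,0.7,-0.8,0,0,0,15],
    [-0.67,0.91,-0.8,0,0,0,15]
  ]
}}

```text
time: 31.3
tool_pos: [0.5063, 0.0552, 0.2069]
ee_rot: [-3.14, 0.012, -3.023]
wrist_force: [0.9, -0.1, -0.2]
width: 0.0218
finger_force: 30.0
```

Call:
{"api": "servo_tool", "payload": {
  "plan": [
    [-0.17,0.23,0,0,0,0,15],
    [-0.34,0.46,0,0,0,0,15],
    [-0.5,0.69,0,0,0,0,15],
    [-0.67,0.91,0,0,0,0,15]
  ]
}}

```text
time: 31.63
tool_pos: [0.5589, 0.1534, 0.2004]
ee_rot: [-3.141, 0.0, -3.023]
wrist_force: [-0.3, -2.4, 0.3]
width: 0.022
finger_force: 30.0
```

Call:
{"api": "servo_tool", "payload": {
  "plan": [
    [-0.17,0.23,0,0,0,0,15],
    [-0.34,0.46,0,0,0,0,15],
    [-0.5,0.69,0,0,0,0,15],
    [-0.67,0.91,0,0,0,0,15],
    [-0.67,0.91,0,0,0,0,15],
    [-0.67,0.91,0,0,0,0,15],
    [-0.67,0.91,0,0,0,0,15]
  ]
}}

```text
time: 32.22
tool_pos: [0.6141, 0.2498, 0.1998]
ee_rot: [-3.141, -0.001, -3.023]
wrist_force: [-0.3, -0.6, -0.6]
width: 0.0217
finger_force: 30.0
```

```bash
python3 - <<'E'
from h import *
im,C=look("w16",[("peeler_tray",.008),("peeler",.19)])
x,y=proj([[.59,.298,.013]],C)[0];print(x,y)
hsv=cv2.cvtColor(im,cv2.COLOR_RGB2HSV);m=cv2.inRange(hsv,(5,60,60),(20,255,255));m[340:]=0
for c in cv2.findContours(m,cv2.RETR_EXTERNAL,cv2.CHAIN_APPROX_NONE)[0]:
    if cv2.contourArea(c)>800: print(cv2.boundingRect(c),cv2.minAreaRect((back(c[:,0],.013,C)[:,:2]*1000).astype(np.float32)))
E
```

```text
[0.6141 0.2498 0.1998] [-3.141e+00 -1.000e-03 -3.023e+00] 32.22
peeler_tray [([374.0, 198.0, 63.0, 210.0], 0.66, [0.584, 0.302])]
peeler [([316.0, 223.0, 46.0, 323.0], 0.86, [0.575, 0.245])]
369.63746459972117 204.49076827970046
(38, 258, 90, 69) ((713.7141723632812, 23.214702606201172), (44.45618438720703, 109.02751159667969), 38.93846893310547)
(156, 152, 147, 106) ((607.0217895507812, 166.77838134765625), (89.51811218261719, 137.13621520996094), 1.4507869482040405)
(49, 142, 86, 80) ((598.2265625, 41.15840530395508), (72.98607635498047, 73.15884399414062), 19.718008041381836)
(488, 119, 95, 102) ((540.0963134765625, 437.7853088378906), (74.12627410888672, 91.41264343261719), 86.32891845703125)
(342, 92, 65, 210) ((589.71337890625, 299.3200988769531), (198.06912231445312, 54.912925720214844), 7.143061637878418)
```

Call:
{"api": "servo_tool", "payload": {
  "plan": [
    [-0.03,0.25,0,0,0,0,15],
    [-0.07,0.52,0.1,0,0,0,15],
    [-0.07,0.52,0.35,0,0,0,15],
    [-0.07,0.52,0.6,0,0,0,15],
    [-0.07,0.52,0.85,0,0,0,15],
    [-0.07,0.52,1,0,0,0,15],
    [-0.07,0.52,1,0,0,0,15],
    [-0.07,0.52,1,0,0,0,15]
  ]
}}

```text
time: 33.03
tool_pos: [0.6146, 0.3017, 0.0994]
ee_rot: [-3.141, -0.002, -3.024]
wrist_force: [0.4, -0.5, -0.9]
width: 0.0217
finger_force: 30.0
```

Call:
{"api": "servo_tool", "payload": {
  "plan": [
    [0,0,0.15,0,0,0,15],
    [0,0,0.3,0,0,0,15],
    [0,0,0.42,0,0,0,15],
    [0,0,0.5,0,0,0,15],
    [0,0,0.55,0,0,0,15],
    [0,0,0.55,0,0,0,15],
    [0,0,0.55,0,0,0,15]
  ]
}}

```text
time: 33.62
tool_pos: [0.6155, 0.3028, 0.0455]
ee_rot: [3.142, 0.001, -3.023]
wrist_force: [0.7, 0.8, -0.0]
width: 0.0217
finger_force: 30.0
```

```bash
python3 - <<'E'
from h import *
im,C=look("w17",[("peeler_tray",.008),("peeler",.03)])
hsv=cv2.cvtColor(im,cv2.COLOR_RGB2HSV);m=cv2.inRange(hsv,(5,60,60),(20,255,255));m[340:]=0
m=cv2.morphologyEx(m,cv2.MORPH_CLOSE,np.ones((5,5)))
for c in cv2.findContours(m,cv2.RETR_EXTERNAL,cv2.CHAIN_APPROX_NONE)[0]:
    if cv2.contourArea(c)>800: print(cv2.boundingRect(c),cv2.minAreaRect((back(c[:,0],.013,C)[:,:2]*1000).astype(np.float32)))
E
```

```text
[0.6155 0.3028 0.0455] [ 3.142e+00  1.000e-03 -3.023e+00] 33.62
peeler_tray [([316.0, 208.0, 114.0, 351.0], 0.88, [0.574, 0.298])]
peeler [([317.0, 221.0, 50.0, 323.0], 0.61, [0.576, 0.298]), ([108.0, 238.0, 212.0, 173.0], 0.46, [0.597, 0.197])]
(0, 150, 212, 178) ((606.6552124023438, 187.9983367919922), (90.90421295166016, 111.19684600830078), 1.3964502811431885)
(518, 86, 122, 180) ((546.5435791015625, 430.6615905761719), (91.69853210449219, 59.87135696411133), 14.990250587463379)
(258, 33, 115, 255) ((554.526123046875, 295.56243896484375), (127.69792175292969, 53.90729904174805), 7.220886707305908)
```

Call:
{"api": "servo_tool", "payload": {
  "plan": [
    [0,0,0.06,0,0,0,15],
    [0,0,0.11,0,0,0,15],
    [0,0,0.15,0,0,0,15],
    [0,0,0.18,0,0,0,15],
    [0,0,0.195,0,0,0,15],
    [0,0,0.205,0,0,0,15],
    [0,0,0.21,0,0,0,15],
    [0,0,0.21,0,0,0,15],
    [0,0,0.21,0,0,0,15]
  ]
}}

```text
time: 34.52
tool_pos: [0.6155, 0.3028, 0.0242]
ee_rot: [3.141, 0.001, -3.023]
wrist_force: [-0.2, 0.1, 0.3]
width: 0.0215
finger_force: 30.0
```

Call:
{"api": "servo_tool", "payload": {
  "plan": [
    [0,0,0.006,0,0,0,15],
    [0,0,0.01,0,0,0,15],
    [0,0,0.01,0,0,0,15]
  ]
}}

```text
time: 34.77
tool_pos: [0.6155, 0.3028, 0.024]
ee_rot: [3.141, 0.001, -3.023]
wrist_force: [-2.9, -1.4, 5.9]
width: 0.0222
finger_force: 30.0
```

Contact felt; releasing and backing off.

Call:
{"api": "servo_tool", "payload": {
  "plan": [
    [0,0,-0.005,0,0,0,30],
    [0,0,-0.005,0,0,0,40],
    [0,0,-0.005,0,0,0,46],
    [0,0,-0.005,0,0,0,46],
    [0,0,-0.1,0,0,0,46],
    [0,0,-0.35,0,0,0,46],
    [0,0,-0.65,0,0,0,46],
    [0,0,-1,0,0,0,46]
  ]
}}

```text
time: 35.43
tool_pos: [0.6141, 0.3022, 0.1221]
ee_rot: [-3.14, -0.004, -3.023]
wrist_force: [1.2, 0.2, -0.1]
width: 0.0457
finger_force: 0.0
```

Call:
{"api": "servo_tool", "payload": {
  "plan": [
    [0.1,-0.1,-0.3,0,0,0,46],
    [0.1,-0.3,-0.6,0,0,0,46],
    [0.1,-0.6,-1,0,0,0,46],
    [0.1,-0.6,-1,0,0,0,46],
    [0.1,-0.6,-1,0,0,0,46],
    [0.1,-0.6,-1,0,0,0,46]
  ]
}}

```text
time: 35.93
tool_pos: [0.6124, 0.2421, 0.2229]
ee_rot: [3.141, 0.0, -3.024]
wrist_force: [-0.0, 0.4, 0.4]
width: 0.0458
finger_force: 0.0
```

```bash
python3 - <<'E'
from h import *
im,C=look("w18",[("peeler_tray",.008),("peeler",.013),("tea_carton",.044),("carton_tray",.012),("salt_shaker",.051),("salt_tray",.012),("jam_jar",.048),("jar_tray",.012)])
robot.snapshot("side");S=cam("side")
for t,z in [("jam_jar",.048),("salt_shaker",.051),("tea_carton",.044),("peeler",.013),("garlic",.025)]:
    print(t,[(np.round(d["extent"]).tolist(),round(d["conf"],2),np.round(back(d["extent"][:2],z,S)[0,:2],3).tolist()) for d in robot.find_in(t,"side")])
cv2.imwrite("pics/w18c.png",im[:400,:,::-1])
E
```

```text
[0.6124 0.2421 0.2229] [ 3.141  0.    -3.024] 35.93
peeler_tray [([376.0, 197.0, 61.0, 196.0], 0.78, [0.584, 0.301])]
peeler [([374.0, 198.0, 25.0, 168.0], 0.71, [0.585, 0.298])]
tea_carton [([232.0, 215.0, 139.0, 92.0], 0.81, [0.612, 0.164])]
carton_tray [([246.0, 203.0, 145.0, 102.0], 0.88, [0.606, 0.171])]
salt_shaker [([89.0, 188.0, 92.0, 49.0], 0.97, [0.601, 0.037]), ([81.0, 47.0, 100.0, 68.0], 0.89, [0.486, 0.036])]
salt_tray [([114.0, 181.0, 78.0, 74.0], 0.65, [0.599, 0.039])]
jam_jar [([564.0, 176.0, 130.0, 89.0], 0.78, [0.541, 0.457])]
jar_tray [([527.0, 169.0, 86.0, 92.0], 0.75, [0.54, 0.443])]
jam_jar [([272.0, 168.0, 23.0, 31.0], 0.86, [0.537, 0.437]), ([324.0, 241.0, 19.0, 31.0], 0.17, [0.605, 0.035])]
salt_shaker [([282.0, 252.0, 17.0, 33.0], 0.95, [0.482, 0.015]), ([324.0, 242.0, 16.0, 31.0], 0.89, [0.6, 0.026]), ([355.0, 237.0, 14.0, 30.0], 0.59, [0.69, 0.026])]
tea_carton [([315.0, 214.0, 38.0, 48.0], 0.81, [0.609, 0.165]), ([296.0, 201.0, 68.0, 26.0], 0.24, [0.572, 0.244])]
peeler [([299.0, 200.0, 49.0, 16.0], 0.62, [0.59, 0.292])]
garlic [([283.0, 330.0, 17.0, 18.0], 0.56, [0.432, -0.238])]
```

View pics/w18c.png

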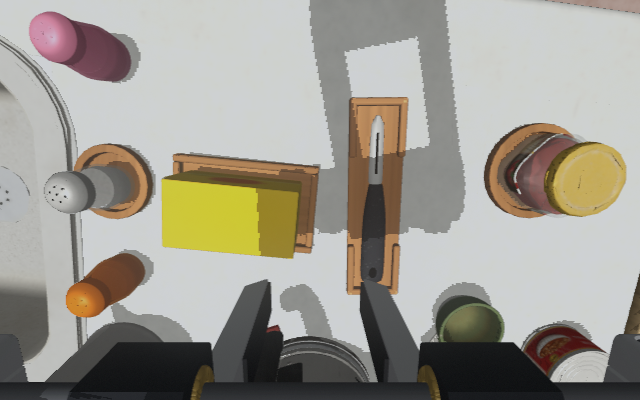

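All four things are in their holders: peeler flat at (374,198), carton at (235,210), shaker at (110,182) and jar at (535,172). The garlic has not moved and nothing touches the robot.

```bash
python3 -c "
from bench import robot
print(robot.close_job())"
```

```text
the job is handed in; nothing more can be done
None
```

The jam jar, salt shaker, tea carton and peeler were each set down in their own holders in the order asked. The garlic was left where it was, and I handed the job in at about 36 s on the robot's clock, against the 109 s limit.

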